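# Take the light bar out of the cable well

## Robot

A 6-joint arm with a two-finger parallel gripper is mounted at the origin on the work surface. World frame = base frame: x ahead of the robot, y to its left, z up, the work surface at z = 0. Lengths are in m, angles in rad, forces in N, time in s.
With the tool pointing down it reaches from about 0.3 to 0.775 m from the base axis. Payload 14.6 kg.
Tool frame: the origin (TCP) lies between the finger pads; the fingertips stand ctrl.tip_extent ahead of it and the grasp point (between the pads) lies 3 mm ahead of it (ctrl.tip_extent is the distance from the TCP to the fingertips, in m); z points along the fingers, y is the line along which they close (so a half turn about z gives the same grasp; the last joint's range is limited). The gripper opens to 94 mm and grips with 3 to 60 N. Pads are 16 mm wide; open, the fingers measure 119 mm over their backs; the gripper's body (75 mm by 177 mm) begins 78 mm behind the grasp point.
Start: joints at [-1.249, 0.3, 1.521, -0, 1.321, -0.067], TCP at [0.208, -0.509, 0.227] pointing down, gripper open.
Joint ranges: [-3.03, 3.03], [-0.79, 2.21], [0.23, 2.52], [-1.04, 4.18], [0, 3.07], [-2.55, 2.55]. Speed limits (rad/s): [2.22, 2.22, 2.57, 3.14, 3.14, 3.14].

## Interface

Orientations are given as [roll, pitch, yaw] about the fixed x, y, z axes, in that order (R = Rz(yaw) Ry(pitch) Rx(roll)).
In Python, from station import ctrl, optics, get_obs gives the robot as it stands (ctrl), with the cameras (optics) and the readings as plain functions.
- The arm moves only by the tool shift_gripper, called after ">>>" as name(argument=value, ...), one argument or row to a line, values as JSON. Schema: {"type":"object","properties":{"plan":{"type":"array","items":{"type":"array","items":{"type":"array","items":{"type":"number"},"minItems":6,"maxItems":6},"minItems":1,"maxItems":10},"minItems":1,"maxItems":1},"finger_gap":{"type":"number"},"grip_force":{"type":"number"},"only":{"type":"string"},"quiet":{"type":"boolean"},"lines":{"type":"string"}},"required":["plan"],"additionalProperties":false}. plan is a list that holds a single list of rows (three levels of brackets), with 1 to 10 rows, each of 6 numbers: dx, dy, dz in m, then a rotation vector rx, ry, rz in rad; each row shifts and turns the commanded pose from where the row before left it, along the tool's axes as they then stand; what a row does not reach is not made up. A row lasts 1/10 s, in which the tool goes at most 0.05 m and 0.15 rad, less where a joint would pass 70% of its speed; a pose out of reach is approached as far as the arm can. finger_gap is the finger opening in m, set as the call begins (left out keeps the last). The fingers move at their own pace and stop on an object; grip_force is the grip in N (left out, the last holds). Time passes only in rows, so rows that do not move let the fingers close. The tool returns the time, the measured TCP pose, the force, the opening and the grip force at its end. only (a regular expression) keeps the lines of the reply that match it, lines (a string "A,B") keeps lines A to B, and quiet returns only ok. Input that does not fit is refused with a message, and nothing moves.
- get_obs(): the state, without advancing time (a new reading comes with each control period).
- optics.camera(name): name is "scene" or "top" or "wrist"; returns a dict with "pixels" (420x560x3 uint8, blue, green, red), "fx", "fy", "cx", "cy" (pixels), "extrinsics" (4x4, takes a point from camera to world coordinates). Camera axes: x right, y up, looking along -z (the intrinsics and any distortion apply to the point x, -y, -z); pixel columns grow to the right and rows downward; lengths in m; the calibration is good to about 2 mm. A picture is of the moment at which its call begins. There is no depth.
- ctrl.hand_in(): hands the job in; it is judged then, once.
The state is a dict: "time_s": time; "qpos": joint angles; "joint_vel": joint speeds; "tau": joint torques, N m; "ee_pos": TCP position; "eef_rot": TCP orientation; "force": force on the tool from outside, world axes, zero at the start; "moment": the same for the moment, N m; "grip_width": finger opening in m; "grip_force": force on a finger pad.
Only numpy, scipy, OpenCV 4.12 (cv2) and the standard library are available. Lean on these libraries where they do the work, as an engineer would, in place of code of your own. Each camera call takes 0.05 s, during which the arm holds its last target. There are 200 camera calls.

## Task

Lift the long light bar up off the two pegs inside the cable well, tilt it so that it comes out diagonally through the opening between the two cover boards, and hold it up level, centred about 10 cm above the opening. Finish while still holding it there in the gripper, still and touching nothing else, and leave everything else where it is, including the small things lying on the cover boards.

Things in the scene. Friction and masses are not known exactly. Their poses are not given: they have to be found in the camera images.
- well: Fixed grey open-topped box, 190 (x) x 400 (y) x 117 high, walls and floor 10 thick. Origin: centre of its underside, on the bench; z up, y along its long side. Two pale wooden cover boards 7 thick, flush with the top (undersides at height 110), each reach 105 in from an end of the box. Beneath them it is hollow, 380 long in y. Two pegs stand on its centre line.
- well_opening (a point): Centre of the opening between the boards, level with their tops, 117 above the bench; axes as the well's. The opening is 190 long in y by 170 in x.
- peg_left (a point): Tip of the peg at the well's y = +60, 88 above the bench. Fixed post 21 in diameter, 74 high from the bench, carrying an orange pin 8 in diameter and 14 tall.
- peg_right (a point): Tip of the like peg at the well's y = -60.
- light_bar: Loose rigid aluminium bar, white strips, yellow ends: 24 (x) x 260 long (y) x 12 high, 0.15 kg. Origin: centre of its underside; z up. It lies level on the two posts, along the well's y, underside at height 74, the pins standing up through two slots in it (13 x 24, at y = +60 and -60), 2 above its top. Its middle 96 is plain: grip it there across x.
- bar_end_left (a point): Middle of the bar's end face at its own +y end, 6 above its underside. The bar is longer than the opening: raised about 20 it is off the pins, still below the boards; slid then 45 endways under either board, its other end can tilt up (about 35 degrees) and out, and the bar be drawn out along its own length.
- bar_end_right (a point): Middle of the bar's end face at its own -y end, 6 above its underside.
- charger: White plug charger, 45 x 45 x 32 high, lying loose on one cover board of the well (either one). Origin: centre of its underside. Leave it alone: the hand should not lean over this board.
- card_case: Thin blue case, 42 x 42 x 6 high, lying loose on the other cover board. Origin: centre of its underside. Leave it alone.
- remote: Black remote control, 45 x 190 (y) x 18 high, lying on the bench in front of the well. Origin: centre of its underside. Leave it alone.
- mug: Blue mug, 80 across and 90 high, standing on the bench to the left. Origin: centre of its underside. Leave it alone.
- disc_cases: Stack of four disc cases, about 140 x 200 (y) x 56 high, on the bench to the right. Origin: centre of its underside. Leave it alone.
- screwdriver: Screwdriver lying on the bench to the left. Leave it alone.
- battery_jar: Small jar with a green cap, 60 across and 85 high, on the bench to the right. Origin: centre of its underside. Leave it alone.

How it is judged:
By the outcome, as a careful person would: the job done as asked, in the order asked, and still so for the second after the job is handed in, while the arm keeps its last pose, push and grip.
It also fails if it takes over 42 s, if anything falls off the work surface, if the arm or the gripper's body presses on something with over 40 N, if the wrist force passes 120 N, or if a joint passes its speed limit or range.

## Working session

There is one attempt and no reset: what is moved stays moved. The work goes in short steps, Python scripts to look and compute and a tool call to move; the robot and the scene stay as the last step left them, time stands still between calls to the robot, and variables do not carry over. Pictures are saved under pics/ and viewed, at most 10 in all, crops included, and the job is handed in when it is done.

```bash
ls; mkdir -p pics
```

Run:
```python
from station import ctrl, optics, get_obs
import cv2
print(get_obs()); print(ctrl.tip_extent)
for n in("top","scene"):
    c=optics.camera(n); cv2.imwrite(f"pics/{n}0.png",c["pixels"]); print({k:v for k,v in c.items() if k!="pixels"})
```

```text
pics
station.py
{'time_s': 0.0, 'qpos': array([-1.24857373e+00,  3.00471892e-01,  1.52157606e+00, -3.88825002e-05,
        1.32071189e+00, -6.66171199e-02]), 'joint_vel': array([ 0.00110748, -0.00103524,  0.0004581 , -0.00034218,  0.0001656 ,
        0.00047674]), 'tau': array([ 1.36006215e-04, -5.31807232e+01, -3.52738881e+01,  7.08444114e-02,
        2.44263920e-02, -1.16541482e-04]), 'ee_pos': array([ 0.20841719, -0.50872303,  0.22688801]), 'eef_rot': array([-3.14042555e+00, -4.01188273e-05,  3.88849335e-01]), 'force': array([-0.37011469, -0.86510906, -0.44560323]), 'moment': array([-0.02140616,  0.01027554, -0.02039468]), 'grip_force': 0.0, 'grip_width': 0.09365917312945976}
0.022
{'fx': 427.8379340912146, 'fy': 427.8379340912146, 'cx': 277.79497187075833, 'cy': 209.24223982022022, 'extrinsics': array([[ 0.1380516 ,  0.97019453, -0.19915905,  0.34807419],
       [-0.99041888,  0.13593976, -0.02430672, -0.02631669],
       [ 0.00349138,  0.20060646,  0.97966569,  1.12109855],
       [ 0.        ,  0.        ,  0.        ,  1.        ]])}
{'fx': 462.3649785027619, 'fy': 462.3649785027619, 'cx': 286.62907263613533, 'cy': 214.7738539020483, 'extrinsics': array([[-0.43981177, -0.63816684,  0.63190877,  1.51112478],
       [ 0.89804723, -0.31937274,  0.30250988,  0.45482284],
       [ 0.00876266,  0.70053133,  0.71356785,  1.17118282],
       [ 0.        ,  0.        ,  0.        ,  1.        ]])}
```

View pics/top0.png

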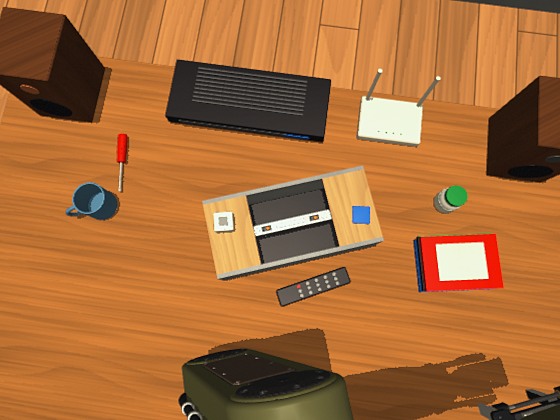

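View pics/scene0.png

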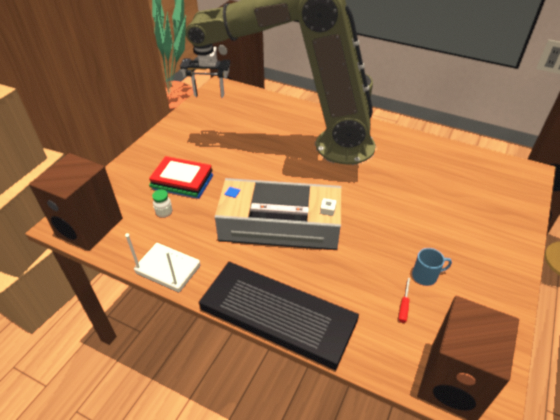

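The top view shows the well centred near (293,222). The charger is on its left (+y) board at (223,221) and the card case on its right (-y) board at (361,215). The bar runs from about (255,228) to (330,213). The scene view agrees: charger at (328,206), case at (232,192), bar about (280,208). So the bar's right end should slide under the card-case board, with the left end tilting up and the hand leaning to -y.

Create h.py:
```python
import numpy as np, cv2
from station import ctrl, optics, get_obs
def cast(c,uv,z):
    uv=np.atleast_2d(np.asarray(uv,float)); E=c["extrinsics"]
    d=np.c_[(uv[:,0]-c["cx"])/c["fx"],-(uv[:,1]-c["cy"])/c["fy"],-np.ones(len(uv))]@E[:3,:3].T
    return E[:3,3]+d*((z-E[2,3])/d[:,2])[:,None]
def proj(c,P):
    E=c["extrinsics"]; p=(np.atleast_2d(P)-E[:3,3])@E[:3,:3]
    return np.c_[c["cx"]-c["fx"]*p[:,0]/p[:,2],c["cy"]+c["fy"]*p[:,1]/p[:,2]]
def rect(c,mask,z):
    k=max(cv2.findContours(mask,cv2.RETR_EXTERNAL,cv2.CHAIN_APPROX_NONE)[0],key=cv2.contourArea)[:,0]
    P=cast(c,k,z)[:,:2]; r=cv2.minAreaRect((P*1000).astype(np.float32)); return r,cv2.boxPoints(r)
```

Run:
```python
from h import *
c=optics.camera("top"); im=c["pixels"]; hsv=cv2.cvtColor(im,cv2.COLOR_BGR2HSV)
for p in [(240,250),(345,190),(223,212),(150,240),(293,222),(257,229),(328,214),(280,200),(290,175),(361,215),(300,262),(378,225)]: print(p,im[p[1],p[0]],hsv[p[1],p[0]])
cv2.imwrite("pics/crop.png",cv2.resize(im[155:290,190:395],None,fx=3.9,fy=3.9,interpolation=cv2.INTER_CUBIC))
```

```text
(240, 250) [107 189 241] [ 18 142 241]
(345, 190) [100 176 234] [ 17 146 234]
(223, 212) [219 241 238] [ 34  23 241]
(150, 240) [ 50 111 183] [ 14 185 183]
(293, 222) [242 249 243] [ 56   7 249]
(257, 229) [245 250 243] [ 69   7 250]
(328, 214) [243 252 245] [ 53   9 252]
(280, 200) [70 74 81] [11 35 81]
(290, 175) [ 56 128 214] [ 14 188 214]
(361, 215) [224 134  61] [107 186 224]
(300, 262) [51 52 50] [75 10 52]
(378, 225) [105 188 239] [ 19 143 239]
```

View pics/crop.png

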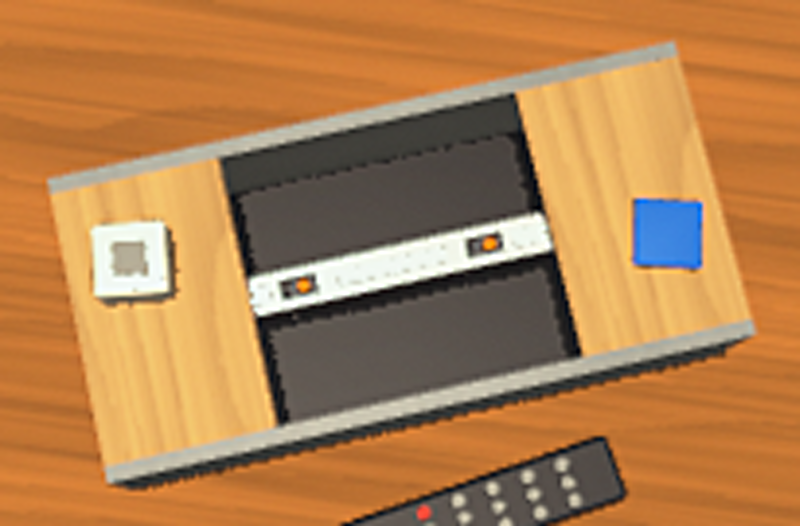

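The crop shows the bar between the boards, with pins at about (267,228) and (316,217) in the full image. The boards' pale wood is cleanly separable by saturation.

Create m.py:
```python
from h import *
c=optics.camera("top"); im=c["pixels"]; hsv=cv2.cvtColor(im,cv2.COLOR_BGR2HSV)
m=cv2.inRange(hsv,(14,110,190),(24,165,255)); m[:, :195]=0; m[:155]=0; m[290:]=0; m[:,395:]=0
res=[]
for s in (slice(195,290),slice(300,395)):
    mm=np.zeros_like(m); mm[:,s]=m[:,s]; mm=cv2.morphologyEx(mm,cv2.MORPH_OPEN,np.ones((3,3)))
    r,b=rect(c,mm,.117); print("board",r); res.append(np.array(r[0]))
L,R=res; u=(L-R)/np.linalg.norm(L-R); print("centre",(L+R)/2,"dist",np.linalg.norm(L-R),"yaw y-axis",np.degrees(np.arctan2(u[1],u[0])))
w=cv2.inRange(hsv,(0,0,200),(180,60,255)); w[:,:248]=0; w[:200]=0; w[245:]=0; w[:,335:]=0
r,b=rect(c,w,.086); print("bar",r)
o=cv2.inRange(hsv,(8,170,180),(20,255,255)); o[:,:262]=0;o[:212]=0;o[232:]=0;o[:,322:]=0
n,_,st,ce=cv2.connectedComponentsWithStats(o)
for i in range(1,n):
    if st[i,4]>3: print("pin",st[i,4],ce[i],cast(c,ce[i],.088))
blue=cv2.inRange(hsv,(100,120,120),(115,255,255)); blue[:,:340]=0; blue[:,:380][:195]=0; blue[:,380:]=0
r,b=rect(c,blue,.123); print("case",r)
ch=cv2.inRange(hsv,(0,0,170),(180,60,255)); ch[:,:208]=0; ch[:,240:]=0; ch[:205]=0; ch[240:]=0
r,b=rect(c,ch,.149); print("charger",r)
```

```bash
python3 m.py
```

```text
board ((477.9112854003906, 99.93861389160156), (169.50355529785156, 105.19485473632812), 20.693906784057617)
board ((582.9502563476562, -175.95437622070312), (169.7292938232422, 105.08445739746094), 20.95978546142578)
centre [530.43077087 -38.00788116] dist 295.2120041779615 yaw y-axis 110.84300995514194
bar ((531.0828857421875, -39.33506774902344), (24.13089370727539, 191.49713134765625), 20.881582260131836)
pin 9 [315. 217.] [[ 0.55151174 -0.09387862  0.088     ]]
pin 7 [267.28571429 228.        ] [[0.50821166 0.01828158 0.088     ]]
case ((566.017578125, -199.0796661376953), (40.455039978027344, 38.17731857299805), 5.484626770019531)
charger ((501.3084716796875, 119.44506072998047), (42.25404739379883, 43.41598129272461), 13.174942016601562)
```

Everything agrees with the given sizes. The well centre is (0.5304, -0.0380), its yaw 20.85°, and the bar is on its centre line. Now I move above the well, then turn.

>>> shift_gripper(
  plan=[
    [[0.017, -0.011, 0, 0, 0, 0], [0.035, -0.023, 0, 0, 0, 0], [0.035, -0.023, 0, 0, 0, 0], [0.035, -0.023, 0, 0, 0, 0], [0.035, -0.023, 0, 0, 0, 0], [0.035, -0.023, 0, 0, 0, 0], [0.035, -0.023, 0, 0, 0, 0], [0.035, -0.023, 0, 0, 0, 0], [0.035, -0.023, 0, 0, 0, 0], [0.035, -0.023, 0, 0, 0, 0]],
  ],
  finger_gap=0.094,
  grip_force=40,
)

```text
time_s: 1.2
ee_pos: [0.4337, -0.1798, 0.2275]
eef_rot: [3.141, -0.0, 0.389]
force: [-0.0, -0.3, 1.3]
grip_width: 0.094
grip_force: 0.0
```

>>> shift_gripper(
  plan=[
    [[0.035, -0.023, 0, 0, 0, 0], [0.035, -0.023, 0, 0, 0, 0], [0.035, -0.023, 0, 0, 0, 0], [0.025, -0.016, 0, 0, 0, 0], [0.014, -0.011, 0, 0, 0, 0], [0, 0, 0, 0, 0, -0.1], [0, 0, 0, 0, 0, -0.14], [0, 0, 0, 0, 0, -0.14], [0, 0, 0, 0, 0, -0.14], [0, 0, 0, 0, 0, -0.14]],
  ],
)

```text
time_s: 2.2
ee_pos: [0.5299, -0.0379, 0.2273]
eef_rot: [-3.141, 0.0, 1.055]
force: [0.4, 0.1, -0.0]
grip_width: 0.0944
grip_force: 0.0
```

>>> shift_gripper(
  plan=[
    [[0, 0, 0, 0, 0, -0.14], [0, 0, 0, 0, 0, -0.14], [0, 0, 0, 0, 0, -0.14], [0, 0, 0, 0, 0, -0.14], [0, 0, 0, 0, 0, -0.14], [0, 0, 0, 0, 0, -0.14], [0, 0, 0, 0, 0, -0.046], [0, 0, 0, 0, 0, 0], [0, 0, 0, 0, 0, 0]],
  ],
)

```text
time_s: 3.1
ee_pos: [0.5299, -0.0379, 0.2274]
eef_rot: [-3.141, -0.0, 1.933]
force: [0.8, -1.0, -0.5]
grip_width: 0.0943
grip_force: 0.0
```

Create w.py:
```python
from h import *
from scipy.spatial.transform import Rotation as Ro
a=np.radians(20.85); W=np.array([[np.cos(a),-np.sin(a),0],[np.sin(a),np.cos(a),0],[0,0,1]]); O=np.array([.5304,-.0380,0])
def st():
    o=get_obs(); R=W.T@Ro.from_euler("xyz",o["eef_rot"]).as_matrix(); p=W.T@(np.array(o["ee_pos"])-O)
    print("t",o["time_s"],"tcp well mm",(p*1000).round(1),"grasp",((p+.003*R[:,2])*1000).round(1)); print("R",R.round(4).tolist()); print("q",o["qpos"].round(3),"F",o["force"].round(2),"w",o["grip_width"],o["grip_force"])
    return p,R
if __name__=="__main__": st()
```

```bash
python3 w.py
```

```text
t 3.1 tcp well mm [ -0.4   0.3 227.4] grasp [ -0.4   0.3 224.4]
R [[0.0016, 1.0, -0.0002], [1.0, -0.0016, 0.0001], [0.0001, -0.0002, -1.0]]
q [-0.14   0.258  1.574  0.     1.309 -0.503] F [ 0.82 -0.96 -0.5 ] w 0.09425120609056482 0.0
```

Run:
```python
from w import *
c=optics.camera("wrist"); im=c["pixels"]; cv2.imwrite("pics/wrist1.png",im); hsv=cv2.cvtColor(im,cv2.COLOR_BGR2HSV)
print(proj(c,[O+W@np.array(p) for p in [(0,0,.086),(0,.06,.088),(0,-.06,.088),(0,.095,.117),(0,-.095,.117)]]).round(1))
```

```text
[[277.3 209.4]
 [277.3 151.3]
 [277.4 262.3]
 [277.2 112.5]
 [277.5 305.2]]
```

View pics/wrist1.png

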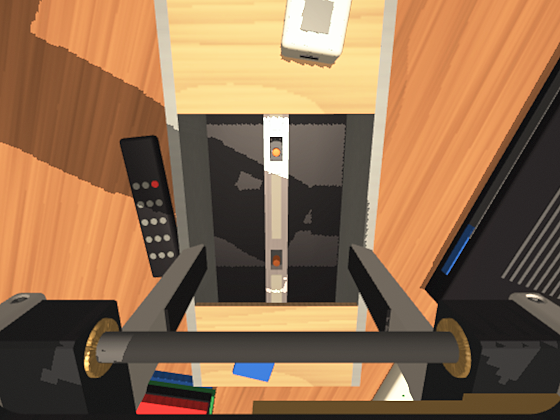

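The wrist view shows the pins at (276,152) and (276,262), within 1–2 px of the prediction. The fingers straddle the bar cleanly, with the charger beyond at the top. Descend and grip.

>>> shift_gripper(
  plan=[
    [[0, 0, 0.01, 0, 0, 0], [0, 0, 0.02, 0, 0, 0], [0, 0, 0.025, 0, 0, 0], [0, 0, 0.025, 0, 0, 0], [0, 0, 0.02, 0, 0, 0], [0, 0, 0.02, 0, 0, 0], [0, 0, 0.014, 0, 0, 0], [0, 0, 0.01, 0, 0, 0], [0, 0, 0, 0, 0, 0], [0, 0, 0, 0, 0, 0]],
  ],
)

```text
time_s: 4.15
ee_pos: [0.5302, -0.038, 0.0839]
eef_rot: [3.141, 0.0, 1.935]
force: [1.2, -0.0, 0.7]
grip_width: 0.0939
grip_force: 0.0
```

>>> shift_gripper(
  plan=[
    [[0, 0, 0, 0, 0, 0], [0, 0, 0, 0, 0, 0], [0, 0, 0, 0, 0, 0], [0, 0, 0, 0, 0, 0], [0, 0, 0, 0, 0, 0], [0, 0, 0, 0, 0, 0], [0, 0, 0, 0, 0, 0], [0, 0, 0, 0, 0, 0], [0, 0, 0, 0, 0, 0], [0, 0, 0, 0, 0, 0]],
  ],
  finger_gap=0.01,
  grip_force=40,
)

```text
time_s: 5.15
ee_pos: [0.5299, -0.0379, 0.0834]
eef_rot: [-3.141, -0.0, 1.935]
force: [-1.2, -0.7, 0.3]
grip_width: 0.0235
grip_force: 40.0
```

```bash
python3 w.py
```

```text
t 5.15 tcp well mm [-0.5  0.2 83.4] grasp [-0.5  0.2 80.4]
R [[-0.0001, 1.0, -0.0002], [1.0, 0.0001, 0.0001], [0.0001, -0.0002, -1.0]]
q [-0.14   0.425  1.714 -0.     1.002 -0.504] F [-1.24 -0.65  0.28] w 0.023496185302759105 40.00008523464203
```

>>> shift_gripper(
  plan=[
    [[0, 0, -0.003, 0, 0, 0], [0, 0, -0.004, 0, 0, 0], [0, 0, -0.004, 0, 0, 0], [0, 0, -0.004, 0, 0, 0], [0, 0, -0.004, 0, 0, 0], [0, 0, 0, 0, 0, 0], [0, 0, 0, 0, 0, 0]],
  ],
)

```text
time_s: 5.85
ee_pos: [0.5299, -0.0379, 0.1025]
eef_rot: [3.141, 0.0, 1.935]
force: [-0.1, 0.4, -2.0]
grip_width: 0.0232
grip_force: 40.0
```

Run:
```python
from w import *
st(); c=optics.camera("wrist"); cv2.imwrite("pics/wrist2.png",c["pixels"])
```

```text
t 5.85 tcp well mm [ -0.4   0.2 102.5] grasp [-0.4  0.2 99.5]
R [[-0.0001, 1.0, 0.0001], [1.0, 0.0001, -0.0], [-0.0, 0.0001, -1.0]]
q [-0.14   0.398  1.702  0.     1.042 -0.504] F [-0.05  0.35 -2.04] w 0.023178032368289605 39.999364614486694
```

View pics/wrist2.png

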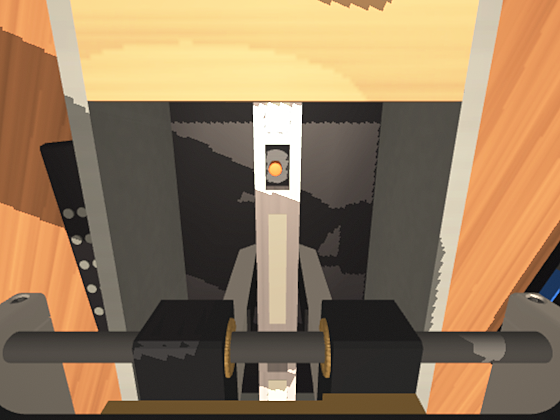

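The bar is gripped square. The left pin (275,170) is now seen through the slot with the post below it, and the force reading of about 2 N fits the bar's weight. Slide it 48 mm under the card-case board.

>>> shift_gripper(
  plan=[
    [[-0.004, 0, 0, 0, 0, 0], [-0.008, 0, 0, 0, 0, 0], [-0.008, 0, 0, 0, 0, 0], [-0.008, 0, 0, 0, 0, 0], [-0.008, 0, 0, 0, 0, 0], [-0.008, 0, 0, 0, 0, 0], [-0.004, 0, 0, 0, 0, 0], [0, 0, 0, 0, 0, 0], [0, 0, 0, 0, 0, 0]],
  ],
)

```text
time_s: 6.8
ee_pos: [0.5469, -0.0827, 0.1024]
eef_rot: [-3.141, -0.0, 1.935]
force: [-0.4, 0.4, -1.9]
grip_width: 0.0235
grip_force: 40.0
```

```bash
python3 w.py
```

```text
t 6.8 tcp well mm [ -0.5 -47.7 102.4] grasp [ -0.5 -47.7  99.4]
R [[0.0, 1.0, -0.0002], [1.0, -0.0, 0.0002], [0.0002, -0.0002, -1.0]]
q [-0.216  0.441  1.639  0.     1.062 -0.58 ] F [-0.39  0.39 -1.93] w 0.023506184119339017 39.99939680099487
```

>>> shift_gripper(
  plan=[
    [[-0.0002, 0, -0.0015, 0, 0.05, 0], [-0.0003, 0, -0.0022, 0, 0.075, 0], [-0.0003, 0, -0.0022, 0, 0.075, 0], [-0.0003, 0, -0.0022, 0, 0.075, 0], [-0.0003, 0, -0.0022, 0, 0.075, 0], [0, 0, 0, 0, 0, 0]],
  ],
)

```text
time_s: 7.4
ee_pos: [0.5481, -0.0861, 0.112]
eef_rot: [-3.141, -0.351, 1.933]
force: [-0.7, 0.5, -1.9]
grip_width: 0.0236
grip_force: 40.0
```

```bash
python3 w.py
```

```text
t 7.4 tcp well mm [ -0.6 -51.3 112. ] grasp [ -0.6 -50.3 109.2]
R [[0.0012, 1.0, 0.0], [0.9389, -0.0011, 0.3442], [0.3442, -0.0004, -0.9389]]
q [-0.34   0.545  1.494  0.273  1.344 -0.797] F [-0.71  0.49 -1.87] w 0.023635522246758935 39.99921798706055
```

>>> shift_gripper(
  plan=[
    [[-0.0003, 0, -0.0022, 0, 0.075, 0], [-0.0003, 0, -0.0022, 0, 0.075, 0], [-0.0003, 0, -0.0022, 0, 0.075, 0], [-0.0002, 0, -0.0015, 0, 0.05, 0], [0, 0, 0, 0, 0, 0], [0, 0, 0, 0, 0, 0]],
  ],
)

```text
time_s: 8.0
ee_pos: [0.5496, -0.0893, 0.1189]
eef_rot: [-3.141, -0.622, 1.935]
force: [-0.2, 0.6, -2.0]
grip_width: 0.0237
grip_force: 40.0
```

```bash
python3 w.py
```

```text
t 8.0 tcp well mm [ -0.4 -54.8 118.9] grasp [ -0.4 -53.  116.5]
R [[0.0001, 1.0, -0.0007], [0.8126, 0.0004, 0.5829], [0.5829, -0.0006, -0.8126]]
q [-0.415  0.656  1.378  0.427  1.575 -0.88 ] F [-0.2   0.63 -2.04] w 0.023695690363273344 39.999507665634155
```

>>> shift_gripper(
  plan=[
    [[0.005, 0, 0, 0, 0, 0], [0.012, 0, 0, 0, 0, 0], [0.018, 0, 0, 0, 0, 0], [0.02, 0, 0, 0, 0, 0], [0.02, 0, 0, 0, 0, 0], [0.02, 0, 0, 0, 0, 0], [0.02, 0, 0, 0, 0, 0], [0.02, 0, 0, 0, 0, 0], [0.01, 0, 0, 0, 0, 0], [0.005, 0, 0, 0, 0, 0]],
  ],
)

```text
time_s: 9.0
ee_pos: [0.506, 0.025, 0.2079]
eef_rot: [3.14, -0.624, 1.937]
force: [0.5, -0.6, -2.5]
grip_width: 0.0237
grip_force: 40.0
```

```bash
python3 w.py
```

```text
t 9.0 tcp well mm [ -0.4  67.5 207.9] grasp [ -0.4  69.3 205.5]
R [[-0.0016, 1.0, 0.0003], [0.8117, 0.0011, 0.5841], [0.5841, 0.0011, -0.8117]]
q [-0.261  0.402  1.544  0.494  1.591 -0.717] F [ 0.55 -0.62 -2.47] w 0.02366736923013537 39.99934673309326
```

Run:
```python
from h import *
cv2.imwrite("pics/scene2.png",optics.camera("scene")["pixels"])
```

```text
(no output)
```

View pics/scene2.png

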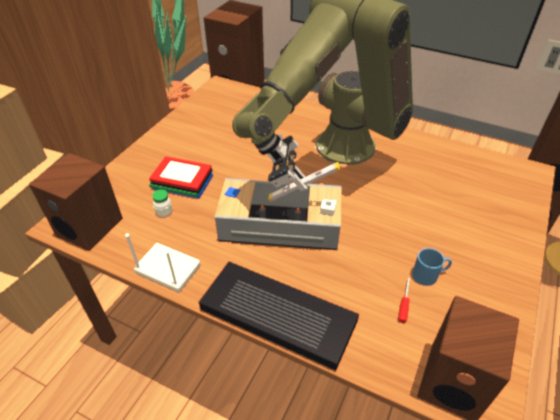

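The bar is out of the well diagonally, with its lower end at about (275,195) and upper end at about (342,167). The charger and case are undisturbed. Now lift a little, level, and centre.

>>> shift_gripper(
  plan=[
    [[0.0058, 0, -0.008, 0, 0, 0], [0.0088, 0, -0.012, 0, 0, 0], [0.0058, 0, -0.008, 0, -0.04, 0], [0, 0, 0, 0, -0.075, 0], [0, 0, 0, 0, -0.1, 0], [0, 0, 0, 0, -0.1, 0], [0, 0, 0, 0, -0.1, 0], [0, 0, 0, 0, -0.1, 0], [0, 0, 0, 0, -0.075, 0], [0, 0, 0, 0, -0.034, 0]],
  ],
)

```text
time_s: 10.05
ee_pos: [0.5065, 0.0246, 0.2431]
eef_rot: [3.139, 0.004, 1.935]
force: [0.4, -0.5, -2.3]
grip_width: 0.0232
grip_force: 40.0
```

>>> shift_gripper(
  plan=[
    [[-0.008, 0, 0, 0, 0, 0], [-0.015, 0, 0.003, 0, 0, 0], [-0.015, 0, 0.004, 0, 0, 0], [-0.015, 0, 0.004, 0, 0, 0], [-0.01, 0, 0.003, 0, 0, 0], [-0.006, 0, 0.002, 0, 0, 0], [0, 0, 0, 0, 0, 0], [0, 0, 0, 0, 0, 0]],
  ],
)

```text
time_s: 10.85
ee_pos: [0.5308, -0.0401, 0.2255]
eef_rot: [-3.142, -0.001, 1.935]
force: [-0.2, -0.2, -1.3]
grip_width: 0.0234
grip_force: 40.0
```

```bash
python3 w.py
```

```text
t 10.85 tcp well mm [ -0.4  -2.2 225.5] grasp [ -0.4  -2.1 222.5]
R [[-0.0, 1.0, -0.0001], [1.0, 0.0, 0.0012], [0.0012, -0.0001, -1.0]]
q [-1.450e-01  2.620e-01  1.573e+00  1.000e-03  1.306e+00 -5.090e-01] F [-0.21 -0.23 -1.28] w 0.023379006702884966 39.99937355518341
```

>>> shift_gripper(
  plan=[
    [[0.002, 0, 0.003, 0, 0, 0], [0, 0, 0, 0, 0, 0], [0, 0, 0, 0, 0, 0], [0, 0, 0, 0, 0, 0]],
  ],
)

```text
time_s: 11.25
ee_pos: [0.5301, -0.0382, 0.2227]
eef_rot: [3.141, -0.001, 1.935]
force: [0.2, -0.0, -2.2]
grip_width: 0.0238
grip_force: 40.0
```

Run:
```python
from w import *
st()
pts=[O+W@np.array(p) for p in [(0,.13,.22),(0,-.13,.22)]]
for n in("top","scene"):
    c=optics.camera(n); print(n,proj(c,pts).round(1))
    hsv=cv2.cvtColor(c["pixels"],cv2.COLOR_BGR2HSV)
    y=cv2.inRange(hsv,(22,140,150),(34,255,255)); k,_,s,ce=cv2.connectedComponentsWithStats(y)
    print([(s[i].tolist(),ce[i].round(1).tolist()) for i in range(1,k) if s[i,4]>5])
    im=c["pixels"]; ims=im[140:300,180:400] if n=="top" else im[130:260,190:370]
    cv2.imwrite(f"pics/{n}3.png",cv2.resize(ims,None,fx=3.5,fy=3.5,interpolation=cv2.INTER_CUBIC))
```

```bash
python3 m.py | grep -v pin
```

```text
t 11.25 tcp well mm [-3.000e-01 -1.000e-01  2.227e+02] grasp [-3.000e-01 -1.000e-01  2.197e+02]
R [[-0.0004, 1.0, 0.0002], [1.0, 0.0004, 0.0009], [0.0009, 0.0002, -1.0]]
q [-1.410e-01  2.630e-01  1.580e+00  1.000e-03  1.299e+00 -5.060e-01] F [ 0.23 -0.02 -2.21] w 0.023777219403720837 39.99944508075714
top [[234.1 225.1]
 [351.9 198.6]]
[([346, 193, 7, 12, 53], [349.1, 198.2]), ([232, 218, 7, 12, 46], [234.8, 224.0]), ([427, 235, 6, 2, 9], [429.0, 235.3])]
scene [[321.9 180.2]
 [239.3 174.7]]
[([239, 171, 4, 6, 16], [240.3, 173.4]), ([320, 176, 3, 7, 16], [320.8, 178.9])]
board ((478.0394287109375, 100.32450103759766), (168.99105834960938, 104.5634536743164), 20.693906784057617)
board ((583.0658569335938, -176.45098876953125), (169.96043395996094, 104.9983901977539), 20.37228012084961)
centre [530.55264282 -38.06324387] dist 296.0324684611215 yaw y-axis 110.77996771108079
bar ((557.8062133789062, -15.599607467651367), (17.88592529296875, 4.867054462432861), 63.67799758911133)
case ((566.017578125, -199.0796661376953), (40.455039978027344, 38.17731857299805), 5.484626770019531)
charger ((501.20709228515625, 119.42132568359375), (42.46234130859375, 43.41598129272461), 13.174942016601562)
```

View pics/scene3.png

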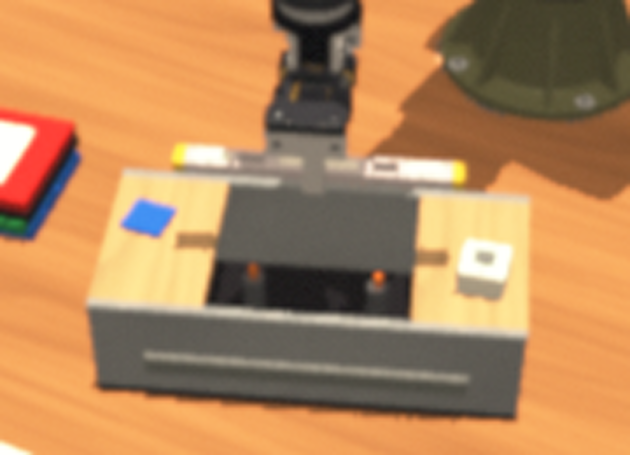

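View pics/top3.png

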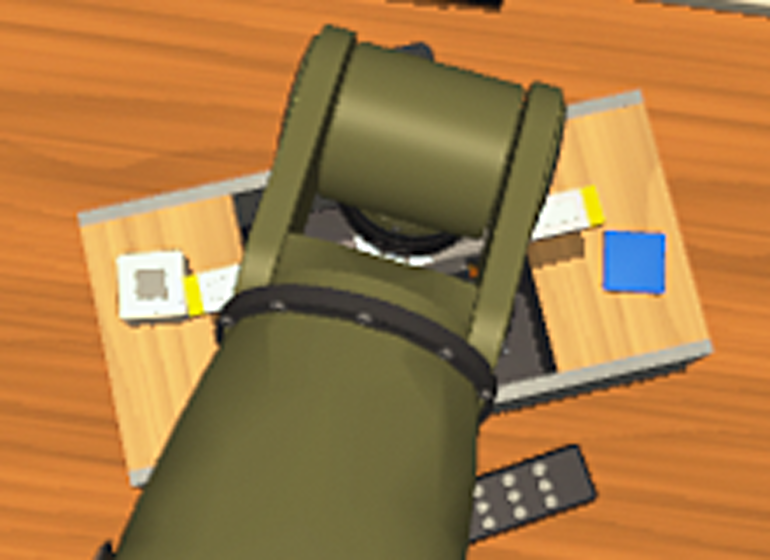

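Both pictures show the bar held level, its yellow ends within 3 px of the prediction for a level, centred bar. The charger and case have not moved, so I'm handing in.

```bash
python3 -c "
from station import ctrl, optics, get_obs
o=get_obs(); print(abs(o['joint_vel']).max()); print(ctrl.hand_in())"
```

```text
0.0013800128192034925
the job is handed in; nothing more can be done
None
```

I lifted the bar off its pegs, drew it out diagonally, and handed in at about 11.5 s with the gripper holding it level, still and centred about 10 cm above the opening; the charger and card case haven't moved, and nothing else was touched as far as the forces and pictures show.

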